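Square up the display case corner

TASK

The light-coloured end side of the small wooden display case still stands out a few millimetres from its corner. Take the assembly square by its wooden handle, bring its inside corner round the near right corner of the case, and press it gently on both faces (some 6 to 10 N on each), so that the end side slides fully home and the square sits flush on the dark front side and on the end side at once; hold it there, bearing on both, for a good second. Then stand the square back upright on the cork mat and let go, leaving the mug, glue bottle and brass weight alone and never pressing the case hard (25 N is too much).

Things in the scene. Friction and masses are not known exactly. Their poses are not given: they have to be found in the camera images.
- case: Small open wooden display case, 160 mm deep (x), 194 mm wide (y), sides 40 mm high, 14 mm thick, immovable. Origin: its near right outer corner when true, at bench height. x runs along the end face (away from the robot), y along the front face (to the robot's left), z up; true front face: plane x = 0; true end face: plane y = 0; the case lies at +x, +y.
- front_side: The dark front side of the case, rigidly fixed: 14 mm thick, 40 mm high, from y = 2 to 180 mm. Same origin and axes as the case; its outer face is x = 0.
- end_side (a joint): How far (m) the light end side (x = 15 to 143 mm of the case, 14 mm thick, 40 mm high) stands out from home along the case's -y; 0 is fully home (outer face at y = 0, hard stop), at most 0.014. It slides stiffly, taking about 5 N, and stays where it is left.
- end_face (a point): Middle of the outer face of the light end side, at x = 80 mm of the case and 20 mm above the bench. Axes as the case's; moves with the end side.
- handle (a point): Grip point of the assembly square: in its light wooden handle, 63 mm above the square's underside (top of handle 82 mm). The handle is 22 mm thick (x), 56 mm long (y), standing on the red stock: pinch it across x, fingertips at least 46 mm above the underside to clear the 40 mm case sides. Axes: the square's own; when the square is in use they point as the case's do.
- inner_corner (a point): Inside corner of the square (an L on edge, 36 mm high, about 0.28 kg), at its underside; from the grip point 11 mm along +x, 45 mm along -y, 63 mm down. Its polished legs slip easily (friction about 0.2). Red stock: 22 mm thick, inner face x = 0, 100 mm along +y. Aluminium blade: 14 mm thick, inner face y = 0, 100 mm along +x. Flush: on the case's corner line.
- mat: Cork mat, 170 by 170 mm, 4 mm thick, fixed on the bench; origin at the centre of its underside. The square starts standing on it and returns to it.
- mug: Blue mug, 76 mm wide, 80 mm high, origin under its centre. Leave alone.
- glue: White glue bottle with red cap, 52 mm wide, 130 mm high, origin under its centre. Leave alone.
- weight: Small brass weight, 40 mm wide, 55 mm high, standing inside the case, origin under its centre. Leave alone.
Not all that is in view belongs to the job. There is more than one size of the part that bears handle; the job needs the larger. Several things have the shape of the mat; the one meant has the colours described above.

How it is judged:
By the outcome, as a careful person would: the job done as asked, in the order asked, and still so for the second after the job is handed in, with the robot touching nothing.
It also fails if it takes over 64 s, if anything falls off the work surface, if the arm or the gripper's body presses on something with over 40 N, if the wrist force passes 120 N, or if a joint passes its speed limit or range.

ROBOT

A 6-joint arm with a two-finger parallel gripper is mounted at the origin on the work surface. World frame = base frame: x ahead of the robot, y to its left, z up, the work surface at z = 0. Lengths are in mm, angles in rad, forces in N, time in s.
With the tool pointing down it reaches from about 350 to 875 mm from the base axis. Payload 4.2 kg.
Tool frame: the origin (TCP) lies between the finger pads; the fingertips stand env.tip_extent ahead of it and the grasp point (between the pads) lies 3 mm ahead of it (env.tip_extent is the distance from the TCP to the fingertips, in mm); z points along the fingers, x is the direction in which the jaws open and shut, and the axes are right-handed (so a half turn about z gives the same grasp; the last joint's range is limited). The gripper opens to 87 mm and grips with 3 to 60 N. Pads are 19 mm wide; open, the fingers measure 117 mm over their backs; the gripper's body (75 mm by 190 mm) begins 51 mm behind the grasp point.
Start: joints at [1.466, 0.385, 0.008, 0, -1.194, -0.259], TCP at [222.36, 584.085, 223.05] pointing down, gripper open.
Joint ranges: [-3.14, 3.14], [-1.21, 2.06], [-1.07, 1.41], [-3.16, 2.05], [-2.99, -0.16], [-3.1, 3.1]. Speed limits (rad/s): [2.79, 2.79, 3.14, 3.14, 3.14, 3.14].

INTERFACE

Orientations are given as a unit quaternion [x, y, z, w].
In Python, from cell import env gives the robot as it stands.
- The arm moves only by the tool arm_command, never from a script. Its arguments are lists of equal length, an entry for each row: "turn": the turn, a rotation vector about the tool's x, y, z in units of pi rad (1.0 is pi rad), a list of three; "travel": the shift along the tool's x, y, z in units of 200 mm (1.0 is 200 mm), a list of three; "grip": the opening, from 0 (shut) to 1 (fully open). In form: {"turn": [[wx, wy, wz], ...], "travel": [[x, y, z], ...], "grip": [grip, ...]}. A call has exactly 10 rows; each row is the pose to reach, as a shift and turn from the pose measured when the call began, along the tool's axes at that moment, turning the shorter way round; what a row does not reach only later rows make up. A row lasts 1/10 s, in which the tool goes at most 50 mm and 8.59 degrees, less where a joint would pass 70% of its speed; a pose out of reach is approached as far as the arm can. A call with a number of a shift or a turn outside -1 to 1 is refused whole. A call with a gripper value outside its range is refused whole. The fingers move at their own pace and stop on an object; the grip force is fixed at half the most. Time passes only in rows, so rows that repeat a pose let the fingers close, or fill a call up. It gives the time, the measured TCP pose, the force and the opening at its end, in the units of the state.
- env.state(): the state, without advancing time (a new reading comes with each control period).
- env.capture(name): name is "scene" or "top"; returns a dict with "color" (420x560x3 uint8, red, green, blue), "vfov" (degrees; the focal length in pixels is half the picture's height over the tangent of half this angle, whatever the lens; pixels are square), "cx", "cy" (the principal point, pixels), "R" (3x3) and "t" (3): a world point X has camera coordinates R X + t. Camera axes: x right, y down, z forward; pixel columns grow to the right and rows downward; lengths in mm; the calibration is good to about 2 mm. A picture is of the moment at which its call begins. There is no depth.
- env.hand_in(): hands the job in, once; it reports no verdict.
The state is a dict: "clock": time; "joint_pos": joint angles; "dq": joint speeds; "joint_efforts": joint torques, N m; "tool_pos": TCP position; "eef_rot": TCP orientation; "wrist_force": force on the tool from outside, world axes, zero at the start; "ft_torque": the same for the moment, N m; "finger_gap": finger opening in mm.
Only numpy, scipy, OpenCV 4.12 (cv2) and the standard library are available. Lean on these libraries where they do the work, as an engineer would, in place of code of your own. Each camera call takes 0.05 s, during which the arm holds its last target. There are 200 camera calls.

## Working session

There is one attempt and no reset: what is moved stays moved. The work goes in short steps, Python scripts to look and compute and a tool call to move; the robot and the scene stay as the last step left them, time stands still between calls to the robot, and variables do not carry over. Pictures are saved under pics/ and viewed, about 8 in all and at most 12, crops included, and the job is handed in when it is done.

Besides the shell and the picture viewer there is one more tool, called after ">>>" as name(argument=value, ...), one argument or row to a line, values as JSON. arm_command: Moves the arm, as the interface text tells. Shifts and turns lie within -1 to 1; 1 stands for 200 mm of shift or pi rad of turn. Its arguments: {"type":"object","properties":{"turn":{"type":"array","items":{"type":"array","items":{"type":"number","minimum":-1,"maximum":1}}},"travel":{"type":"array","items":{"type":"array","items":{"type":"number","minimum":-1,"maximum":1}}},"grip":{"type":"array","items":{"type":"number"}}},"required":["turn","travel","grip"]}

```bash
mkdir -p pics; ls; python3 - <<'E'
from cell import env
import cv2,numpy as np
for n in("scene","top"):
    c=env.capture(n); cv2.imwrite(f"pics/{n}0.png",c["color"][:,:,::-1]); print(n,c["vfov"],c["cx"],c["cy"],np.round(c["R"],4).tolist(),np.round(c["t"],1))
s=env.state(); print({k:np.round(v,3).tolist() for k,v in s.items()}, env.tip_extent)
E
```

```text
pics
scene 48.69364381615282 289.4544982870426 209.45256898965903 [[-0.7046, 0.7095, 0.0089], [0.3716, 0.3797, -0.8472], [-0.6045, -0.5937, -0.5311]] [ 412.4  -92.2 1494. ]
top 46.84369625964823 281.6179178501806 202.924799577555 [[-0.0114, -0.9999, 0.0089], [-0.9984, 0.0109, -0.0555], [0.0554, -0.0095, -0.9984]] [ -48.1  533.6 1291.6]
{'clock': 0.1, 'joint_pos': [1.466, 0.385, 0.007, -0.0, -1.194, -0.259], 'dq': [0.0, -0.001, 0.004, -0.001, 0.001, -0.0], 'joint_efforts': [-0.0, -39.169, 18.794, 4.232, 0.013, -0.0], 'tool_pos': [222.167, 583.595, 222.077], 'eef_rot': [-0.567, 0.823, -0.001, -0.001], 'wrist_force': [0.195, -0.091, -0.386], 'ft_torque': [-0.047, 0.061, 0.002], 'finger_gap': 87.072} 22.0
```

View pics/scene0.png

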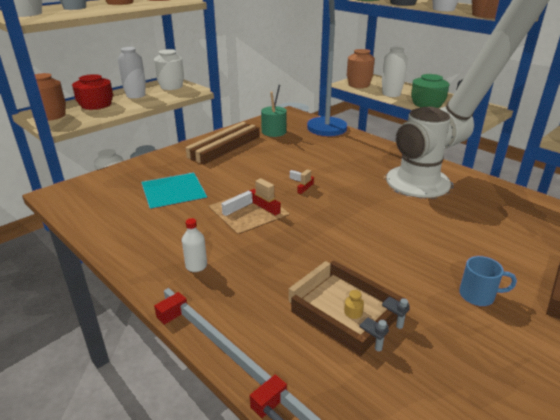

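View pics/top0.png

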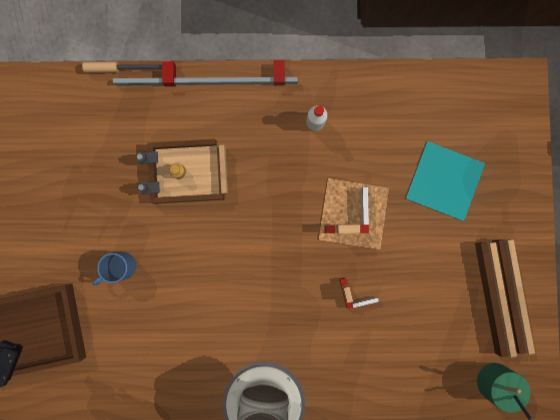

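The top view shows the case at about (155–227, 147–202), with its near right corner near (224, 200). The large square stands on the cork mat, with the handle at (348, 229), the stock along the row and the blade going up to (365, 188). Next I'll zoom in to get edges.

```bash
cat > h.py <<'E'
import numpy as np,cv2
from cell import env
def ray(c,u,v,z):
    f=c["color"].shape[0]/2/np.tan(np.radians(c["vfov"])/2)
    R=np.array(c["R"]);t=np.array(c["t"]);o=-R.T@t
    d=R.T@np.array([(u-c["cx"])/f,(v-c["cy"])/f,1]);return o+d*(z-o[2])/d[2]
def proj(c,X):
    f=c["color"].shape[0]/2/np.tan(np.radians(c["vfov"])/2)
    p=np.array(c["R"])@np.array(X,float)+np.array(c["t"]);return np.array([c["cx"]+f*p[0]/p[2],c["cy"]+f*p[1]/p[2]])
E
python3 - <<'E'
from h import *
a=cv2.imread("pics/top0.png");b=cv2.imread("pics/scene0.png")
def cr(i,x,y): return cv2.resize(i[y:y+75,x:x+100],None,fx=4,fy=4,interpolation=cv2.INTER_CUBIC)
cv2.imwrite("pics/z1.png",np.vstack([np.hstack([cr(a,140,138),cr(a,305,176)]),np.hstack([cr(b,280,262),cr(b,205,168)])]))
E
```

```text
(no output)
```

View pics/z1.png

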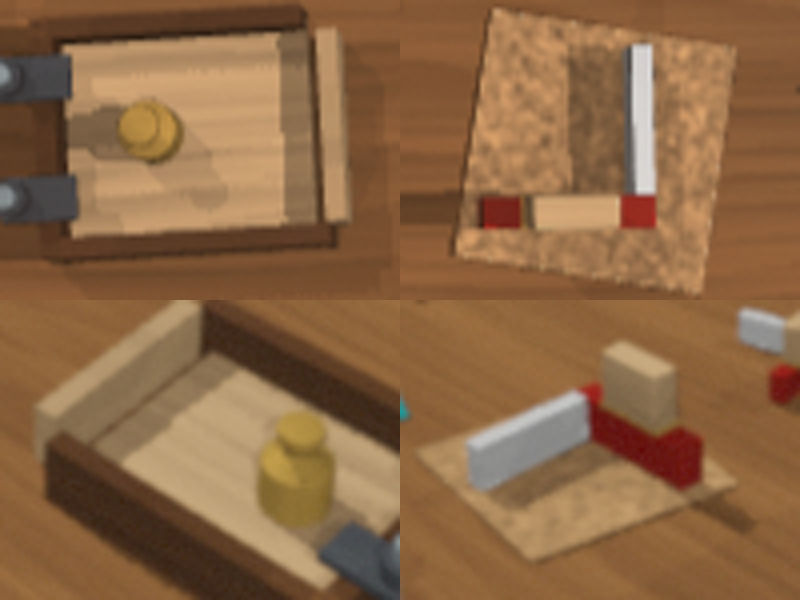

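The crops show the end side standing out to the right by about 3 mm and the case yawed by about 0.05 rad. The square is nearly axis-aligned. Now the edge fits.

```bash
cat >> h.py <<'E'
def edge(g,p0,p1,n,L=5,sgn=-1):
    """strongest gradient (sign sgn) along normal n at points from p0 to p1; robust line; returns fit points"""
    out=[]
    s=np.arange(-L,L+.01,.1)
    for k in np.linspace(0,1,40):
        p=np.array(p0)*(1-k)+np.array(p1)*k
        m=(p+s[:,None]*np.array(n)).astype(np.float32)
        v=cv2.remap(g,m[None,:,0].copy(),m[None,:,1].copy(),cv2.INTER_LINEAR)[0]
        d=np.gradient(cv2.GaussianBlur(v[None],(0,0),4)[0])*sgn
        i=d.argmax(); w=np.clip(d[max(0,i-8):i+9],0,None); out.append(p+np.array(n)*(s[max(0,i-8):i+9]@w/w.sum()))
    return np.array(out)
def line(P):
    vx,vy,x,y=cv2.fitLine(P.astype(np.float32),cv2.DIST_HUBER,0,.01,.01).ravel(); r=np.abs((P-[x,y])@[-vy,vx]); 
    return np.array([x,y]),np.array([vx,vy]),np.median(r)
E
python3 - <<'E'
from h import *
c=env.capture("top"); im=c["color"]; g=im.astype(np.float32).mean(2)
def L(name,p0,p1,n,sgn,z,L_=4):
    P=edge(g,p0,p1,n,L_,sgn); W=np.array([ray(c,*p,z)[:2] for p in P]); x,d,r=line(W); print(name,x.round(1),"ang",np.degrees(np.arctan2(d[1],d[0])).round(2),"res",r.round(2)); return x,d
k=lambda x,y,ox,oy:(ox+x/4,oy+y/4)
F=L("front outer z40",k(90,261,140,138),k(320,248,140,138),(0,1),+1,40,3)
F2=L("front inner z40",k(90,237,140,138),k(300,227,140,138),(0,1),-1,40,3)
E_=L("end outer top z40",k(340,40,140,138),k(347,210,140,138),(1,0),-1,40,3)
E2=L("end inner top z40",k(318,40,140,138),k(326,210,140,138),(1,0),+1,40,3)
for nm,x0,y0,lo,hi,z in(("handle",305,176,(100,90,60),(255,230,190),86),):
    hsv=cv2.cvtColor(im,cv2.COLOR_RGB2HSV)
    L("handle top far",k(540,196,305,176),k(612,196,305,176),(0,1),+1,86,3)
    L("handle near",k(540,229,305,176),k(612,229,305,176),(0,1),-1,86,3)
hsv=cv2.cvtColor(im,cv2.COLOR_RGB2HSV)
red=((hsv[...,0]<6)|(hsv[...,0]>174))&(hsv[...,1]>190)&(hsv[...,2]>50)
sub=np.zeros_like(red);sub[215:240,320:380]=red[215:240,320:380]
ys,xs=np.nonzero(sub);print("red px",xs.min(),xs.max(),ys.min(),ys.max(),ray(c,xs.min()-.5,229,40).round(1),ray(c,xs.max()+.5,229,40).round(1),ray(c,350,ys.min()-.5,40).round(1),ray(c,350,ys.max()+.5,40).round(1))
k2=lambda x,y:(305+(x-400)/4,176+y/4)
L("blade in",k2(630,55),k2(630,180),(1,0),+1,40,3)
L("blade out",k2(654,55),k2(654,180),(1,0),-1,40,3)
L("handle far",k2(540,196),k2(612,196),(0,1),+1,86,2)
L("handle near",k2(540,229),k2(612,229),(0,1),-1,86,2)
L("handle left",k2(533,203),k2(533,222),(1,0),+1,86,2)
for u,v,z in((*k2(533,211),86),(*k2(622,211),86),(*k2(495,10),4),(*k2(738,45),4),(*k2(705,293),4),(*k2(457,253),4)): print(ray(c,u,v,z).round(1))
R=np.array(c["R"]);print("cam",(-R.T@c["t"]).round(0))
E
```

```text
front outer z40 [538.4 180.8] ang -87.32 res 0.28
front inner z40 [555.4 186.3] ang -87.43 res 0.22
end outer top z40 [621.4  94. ] ang 2.13 res 1.15
end inner top z40 [631.9 109.8] ang 2.87 res 0.29
handle top far [ 471.7 -478.4] ang 88.4 res 0.14
handle near [ 446.  -478.8] ang 89.26 res 0.47
red px 326 368 226 232 [ 461.5 -168.7   40. ] [ 460.2 -282.3   40. ] [ 470.  -233.6   40. ] [ 451.5 -233.3   40. ]
blade in [ 522.2 -268.6] ang 0.88 res 0.33
blade out [ 523.9 -281.9] ang 0.43 res 0.27
handle far [ 472.1 -224.6] ang -89.35 res 0.08
handle near [ 451.4 -222.2] ang 89.61 res 0.28
handle left [ 461.7 -196.2] ang 5.96 res 0.07
[ 461.7 -196.6   86. ]
[ 461.1 -253.3   86. ]
[ 598.9 -183.4    4. ]
[ 573.2 -348.9    4. ]
[ 405.  -322.5    4. ]
[ 434.  -154.9    4. ]
cam [ 461.  -42. 1320.]
```

```bash
cat >> h.py <<'E'
from scipy.spatial.transform import Rotation as Ro
def go(x,y,z,yaw=None):
    """tool-down target: yaw deg of -tool x in the world; prints travel and turn numbers"""
    s=env.state(); R0=Ro.from_quat(s["eef_rot"]); p=np.array(s["tool_pos"])
    a=np.radians(yaw); T=Ro.from_matrix(np.array([[-np.cos(a),-np.sin(a),0],[-np.sin(a),np.cos(a),0],[0,0,-1]]))
    print("travel",(R0.inv().apply(np.array([x,y,z])-p)/200).round(4),"turn",((R0.inv()*T).as_rotvec()/np.pi).round(4))
def st():
    s=env.state(); R=Ro.from_quat(s["eef_rot"]).as_matrix(); x=-R[:,0]
    print("t",np.round(s["clock"],2),"p",np.round(s["tool_pos"],2),"yaw",np.degrees(np.arctan2(x[1],x[0])).round(2),"tilt",np.degrees(R[:2,2]).round(2),"F",np.round(s["wrist_force"],2),"M",np.round(s["ft_torque"],2),"gap",np.round(s["finger_gap"],2))
E
python3 - <<'E'
from h import *
st(); go(360,400,223,0.6)
c=env.capture("top"); g=c["color"].astype(np.float32).mean(2)
for v in range(192,203): print(v,g[v,216:232].astype(int))
E
```

```text
t 0.15 p [222.25 583.67 222.24] yaw 69.15 tilt [-0.03 -0.09] F [-0.42 -0.13  0.42] M [ 0.03  0.02 -0.01] gap 87.29
travel [ 0.613  -0.9706 -0.0027] turn [-3.000e-04 -4.000e-04  3.808e-01]
192 [109 110 110  74  57 105 136 138 129 128 118 107  81  80  80  81]
193 [98 98 99 71 61 79 95 99 89 88 85 94 81 80 80 81]
194 [75 75 75 67 64 64 59 55 62 71 74 82 81 82 82 82]
195 [65 65 66 65 66 65 57 48 63 78 81 82 81 83 83 83]
196 [65 65 65 66 65 66 56 48 65 78 81 82 83 83 83 83]
197 [64 65 65 65 65 66 60 48 63 79 80 82 81 81 82 82]
198 [60 61 60 59 58 59 55 46 63 80 82 83 82 82 82 81]
199 [51 52 53 51 54 56 50 46 66 81 82 82 82 83 83 83]
200 [69 69 69 70 73 74 70 70 76 83 83 83 83 82 84 84]
201 [83 84 83 84 83 82 84 84 85 84 84 85 85 84 84 85]
202 [85 86 84 85 84 84 84 84 85 85 84 84 83 81 82 81]
```

>>> arm_command(
  turn=[
    [0, 0, 0.04],
    [0, 0, 0.08],
    [0, 0, 0.12],
    [0, 0, 0.16],
    [0, 0, 0.2],
    [0, 0, 0.24],
    [0, 0, 0.28],
    [0, 0, 0.32],
    [0, 0, 0.36],
    [0, 0, 0.381],
  ],
  travel=[
    [0.06, -0.1, 0],
    [0.12, -0.2, 0],
    [0.18, -0.3, 0],
    [0.25, -0.4, 0],
    [0.31, -0.5, 0],
    [0.38, -0.6, 0],
    [0.44, -0.7, 0],
    [0.5, -0.8, 0],
    [0.56, -0.9, 0],
    [0.61, -0.97, 0],
  ],
  grip=[1, 1, 1, 1, 1, 1, 1, 1, 1, 1],
)

```text
clock: 1.2
tool_pos: [360.7, 399.5, 222.4]
eef_rot: [-0.003, 1.0, -0.001, -0.0]
wrist_force: [0.2, 0.6, -0.1]
finger_gap: 86.7
```

```bash
python3 - <<'E'
from h import *
st(); go(430,205,220,0.6)
c=env.capture("top")
print(ray(c,222,196.5,40),ray(c,224.1,198,0),ray(c,226.1,192,40),ray(c,227.8,192,0))
E
```

```text
t 1.2 p [360.73 399.53 222.42] yaw 0.31 tilt [-0.04 -0.09] F [ 0.2   0.63 -0.08] M [ 0.06 -0.08  0.  ] gap 86.68
travel [-0.341  -0.9745  0.0135] turn [-0.0005 -0.0002 -0.0016]
[550.32750672 103.59923353  40.        ] [548.97211837 102.44062643   0.        ] [562.13777196  92.71531954  40.        ] [565.26049456  92.28279694   0.        ]
```

>>> arm_command(
  turn=[
    [0, 0, 0],
    [0, 0, 0],
    [0, 0, 0],
    [0, 0, 0],
    [0, 0, 0],
    [0, 0, 0],
    [0, 0, 0],
    [0, 0, 0],
    [0, 0, 0],
    [0, 0, 0],
  ],
  travel=[
    [-0.04, -0.12, 0],
    [-0.08, -0.25, 0],
    [-0.12, -0.37, 0],
    [-0.16, -0.5, 0],
    [-0.2, -0.62, 0],
    [-0.24, -0.74, 0],
    [-0.28, -0.85, 0],
    [-0.34, -0.97, 0],
    [-0.34, -1, 0],
    [-0.34, -1, 0],
  ],
  grip=[1, 1, 1, 1, 1, 1, 1, 1, 1, 1],
)

```text
clock: 2.25
tool_pos: [429.7, 197.5, 222.9]
eef_rot: [-0.001, 1.0, -0.001, -0.001]
wrist_force: [-0.2, 0.3, -0.6]
finger_gap: 86.8
```

>>> arm_command(
  turn=[
    [0, 0, 0],
    [0, 0, 0],
    [0, 0, 0],
    [0, 0, 0],
    [0, 0, 0],
    [0, 0, 0],
    [0, 0, 0],
    [0, 0, 0],
    [0, 0, 0],
    [0, 0, 0],
  ],
  travel=[
    [-0.02, -0.12, 0],
    [-0.04, -0.25, 0],
    [-0.06, -0.37, 0],
    [-0.08, -0.5, 0],
    [-0.1, -0.62, 0],
    [-0.11, -0.74, 0],
    [-0.12, -0.85, 0],
    [-0.13, -0.97, 0],
    [-0.13, -1, 0],
    [-0.13, -1, 0],
  ],
  grip=[1, 1, 1, 1, 1, 1, 1, 1, 1, 1],
)

```text
clock: 3.25
tool_pos: [456.0, -2.2, 223.3]
eef_rot: [-0.001, 1.0, -0.001, -0.001]
wrist_force: [0.3, 0.2, -1.0]
finger_gap: 87.2
```

```bash
python3 - <<'E'
from h import *
st(); go(461.7,-170,200,0.6)
E
```

```text
t 3.25 p [456.04  -2.21 223.3 ] yaw 0.06 tilt [-0.07 -0.14] F [ 0.3   0.18 -1.01] M [0.1  0.01 0.01] gap 87.19
travel [-0.0276 -0.8387  0.1185] turn [-0.0008 -0.0004 -0.003 ]
```

>>> arm_command(
  turn=[
    [0, 0, -0.003],
    [0, 0, -0.003],
    [0, 0, -0.003],
    [0, 0, -0.003],
    [0, 0, -0.003],
    [0, 0, -0.003],
    [0, 0, -0.003],
    [0, 0, -0.003],
    [0, 0, -0.003],
    [0, 0, -0.003],
  ],
  travel=[
    [0, -0.12, 0.05],
    [0, -0.25, 0.1],
    [-0.02, -0.37, 0.15],
    [-0.028, -0.5, 0.2],
    [-0.028, -0.62, 0.25],
    [-0.028, -0.74, 0.25],
    [-0.028, -0.85, 0.25],
    [-0.028, -0.97, 0.25],
    [-0.028, -1, 0.25],
    [-0.028, -1, 0.25],
  ],
  grip=[1, 1, 1, 1, 1, 1, 1, 1, 1, 1],
)

```text
clock: 4.25
tool_pos: [462.2, -201.9, 173.6]
eef_rot: [-0.005, 1.0, -0.001, -0.001]
wrist_force: [-0.2, -0.1, 0.5]
finger_gap: 87.1
```

```bash
python3 - <<'E'
from h import *
st(); go(461.7,-224.5,115,0.6); go(461.7,-224.5,74,0.6)
E
```

```text
t 4.25 p [ 462.15 -201.9   173.56] yaw 0.58 tilt [-0.08 -0.13] F [-0.24 -0.13  0.54] M [ 0.13 -0.08 -0.04] gap 87.08
travel [ 0.003  -0.1123  0.293 ] turn [-0.0007 -0.0005 -0.0001]
travel [ 0.0027 -0.1119  0.498 ] turn [-0.0007 -0.0005 -0.0001]
```

>>> arm_command(
  turn=[
    [0, 0, 0],
    [0, 0, 0],
    [0, 0, 0],
    [0, 0, 0],
    [0, 0, 0],
    [0, 0, 0],
    [0, 0, 0],
    [0, 0, 0],
    [0, 0, 0],
    [0, 0, 0],
  ],
  travel=[
    [0.003, -0.06, 0],
    [0.003, -0.112, 0.06],
    [0.003, -0.112, 0.12],
    [0.003, -0.112, 0.18],
    [0.003, -0.112, 0.24],
    [0.003, -0.112, 0.3],
    [0.003, -0.112, 0.36],
    [0.003, -0.112, 0.42],
    [0.003, -0.112, 0.47],
    [0.003, -0.112, 0.498],
  ],
  grip=[1, 1, 1, 1, 1, 1, 1, 1, 1, 1],
)

```text
clock: 5.25
tool_pos: [461.2, -224.4, 72.8]
eef_rot: [-0.005, 1.0, -0.001, -0.001]
wrist_force: [0.6, 0.0, -0.2]
finger_gap: 86.8
```

```bash
python3 - <<'E'
from h import *
st()
c=env.capture("scene");b=c["color"][:,:,::-1]
cv2.imwrite("pics/z2.png",cv2.resize(b[130:240,190:330],None,fx=4,fy=4,interpolation=cv2.INTER_CUBIC))
E
```

```text
t 5.25 p [ 461.18 -224.41   72.79] yaw 0.58 tilt [-0.17 -0.11] F [ 0.62  0.01 -0.16] M [ 0.11 -0.02 -0.03] gap 86.83
```

View pics/z2.png

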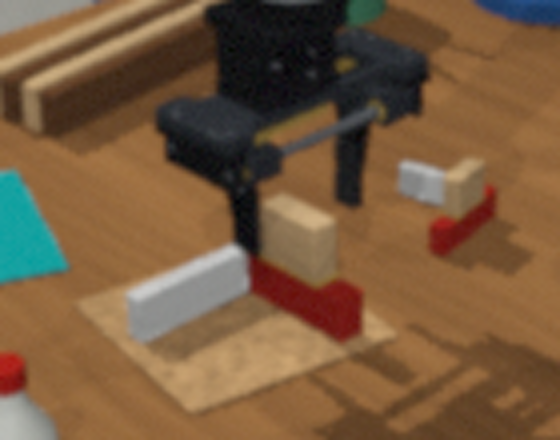

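The fingers straddle the handle, one on each side of (300, 225) in the crop, so I'm closing now and raising 2 mm first for tip clearance.

>>> arm_command(
  turn=[
    [0, 0, 0],
    [0, 0, 0],
    [0, 0, 0],
    [0, 0, 0],
    [0, 0, 0],
    [0, 0, 0],
    [0, 0, 0],
    [0, 0, 0],
    [0, 0, 0],
    [0, 0, 0],
  ],
  travel=[
    [0, 0, -0.01],
    [0, 0, -0.01],
    [0, 0, -0.01],
    [0, 0, -0.01],
    [0, 0, -0.01],
    [0, 0, -0.01],
    [0, 0, -0.01],
    [0, 0, -0.01],
    [0, 0, -0.01],
    [0, 0, -0.01],
  ],
  grip=[1, 0, 0, 0, 0, 0, 0, 0, 0, 0],
)

```text
clock: 6.3
tool_pos: [461.0, -224.3, 74.4]
eef_rot: [-0.005, 1.0, -0.001, -0.002]
wrist_force: [1.1, 0.3, 0.2]
finger_gap: 23.0
```

```bash
python3 - <<'E'
from h import *
st()
E
```

```text
t 6.3 p [ 461.04 -224.34   74.39] yaw 0.57 tilt [-0.2 -0.1] F [1.07 0.25 0.22] M [ 0.13 -0.44  0.  ] gap 23.02
```

>>> arm_command(
  turn=[
    [0, 0, 0],
    [0, 0, 0],
    [0, 0, 0],
    [0, 0, 0],
    [0, 0, 0],
    [0, 0, 0],
    [0, 0, 0],
    [0, 0, 0],
    [0, 0, 0],
    [0, 0, 0],
  ],
  travel=[
    [0, 0, 0],
    [0, 0, 0],
    [0, 0, -0.04],
    [0, 0, -0.08],
    [0, 0, -0.13],
    [0, 0, -0.18],
    [0, 0, -0.23],
    [0, 0, -0.28],
    [0, 0, -0.3],
    [0, 0, -0.3],
  ],
  grip=[0, 0, 0, 0, 0, 0, 0, 0, 0, 0],
)

```text
clock: 7.3
tool_pos: [461.7, -224.3, 135.2]
eef_rot: [-0.005, 1.0, -0.001, -0.001]
wrist_force: [-0.2, 1.1, -2.2]
finger_gap: 21.5
```

```bash
python3 - <<'E'
from h import *
st()
c=env.capture("top");a=c["color"][:,:,::-1];d=env.capture("scene");b=d["color"][:,:,::-1]
cv2.imwrite("pics/z3.png",np.hstack([cv2.resize(a[170:260,290:390],None,fx=4,fy=4,interpolation=cv2.INTER_CUBIC),cv2.resize(b[130:220,200:300],None,fx=4,fy=4,interpolation=cv2.INTER_CUBIC)]))
E
```

```text
t 7.3 p [ 461.65 -224.31  135.23] yaw 0.57 tilt [-0.1  -0.11] F [-0.21  1.11 -2.16] M [ 0.14  0.   -0.02] gap 21.46
```

View pics/z3.png

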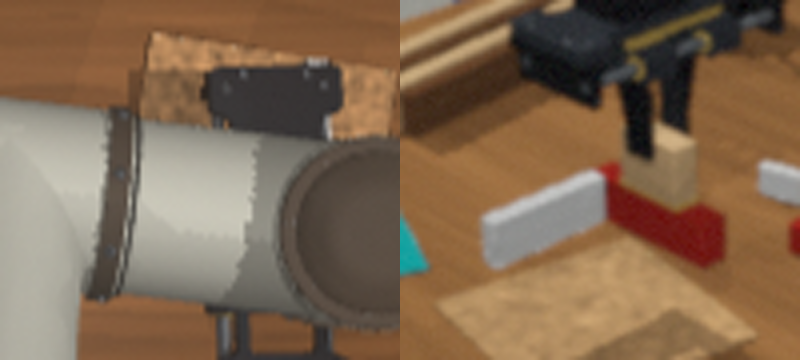

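The square is held level and clear of the mat. Carrying it towards the case.

>>> arm_command(
  turn=[
    [0, 0, 0],
    [0, 0, 0],
    [0, 0, -0.003],
    [0, 0, -0.006],
    [0, 0, -0.009],
    [0, 0, -0.0115],
    [0, 0, -0.0115],
    [0, 0, -0.0115],
    [0, 0, -0.0115],
    [0, 0, -0.0115],
  ],
  travel=[
    [0, 0.07, 0],
    [0, 0.17, 0],
    [0, 0.28, 0],
    [0, 0.4, 0],
    [0, 0.52, 0],
    [0, 0.64, 0],
    [0, 0.76, 0],
    [0, 0.87, 0],
    [0, 0.95, 0],
    [0, 1, 0],
  ],
  grip=[0, 0, 0, 0, 0, 0, 0, 0, 0, 0],
)

```text
clock: 8.4
tool_pos: [458.4, -22.6, 133.5]
eef_rot: [-0.024, 1.0, -0.001, -0.002]
wrist_force: [0.5, 0.1, -3.1]
finger_gap: 21.3
```

```bash
python3 - <<'E'
from h import *
st(); go(505,128.5,130,2.65)
E
```

```text
t 8.4 p [458.43 -22.64 133.5 ] yaw 2.72 tilt [-0.28 -0.08] F [ 0.47  0.1  -3.07] M [ 0.01 -0.    0.  ] gap 21.29
travel [-0.2685  0.7439  0.0153] turn [-0.0004 -0.0016  0.0004]
```

>>> arm_command(
  turn=[
    [0, 0, 0],
    [0, 0, 0],
    [0, 0, 0],
    [0, 0, 0],
    [0, 0, 0],
    [0, 0, 0],
    [0, 0, 0],
    [0, 0, 0],
    [0, 0, 0],
    [0, 0, 0],
  ],
  travel=[
    [-0.03, 0.08, 0],
    [-0.07, 0.18, 0],
    [-0.11, 0.3, 0],
    [-0.15, 0.42, 0],
    [-0.19, 0.54, 0],
    [-0.23, 0.64, 0],
    [-0.26, 0.72, 0],
    [-0.27, 0.744, 0],
    [-0.27, 0.744, 0],
    [-0.27, 0.744, 0],
  ],
  grip=[0, 0, 0, 0, 0, 0, 0, 0, 0, 0],
)

```text
clock: 9.4
tool_pos: [504.8, 127.9, 132.8]
eef_rot: [-0.023, 1.0, -0.001, -0.003]
wrist_force: [-0.5, -0.2, -1.7]
finger_gap: 21.7
```

```bash
python3 - <<'E'
from h import *
st(); go(520.7,128.5,100,2.65)
c=env.capture("top");a=c["color"][:,:,::-1];d=env.capture("scene");b=d["color"][:,:,::-1]
cv2.imwrite("pics/z4.png",np.hstack([cv2.resize(a[130:230,140:240],None,fx=4,fy=4,interpolation=cv2.INTER_CUBIC),cv2.resize(b[230:330,260:360],None,fx=4,fy=4,interpolation=cv2.INTER_CUBIC)]))
E
```

```text
t 9.4 p [504.78 127.87 132.82] yaw 2.68 tilt [-0.35 -0.11] F [-0.46 -0.21 -1.75] M [ 0.11 -0.03  0.04] gap 21.68
travel [-0.0807 -0.0003  0.1636] turn [-0.0005 -0.0019  0.0001]
```

View pics/z4.png

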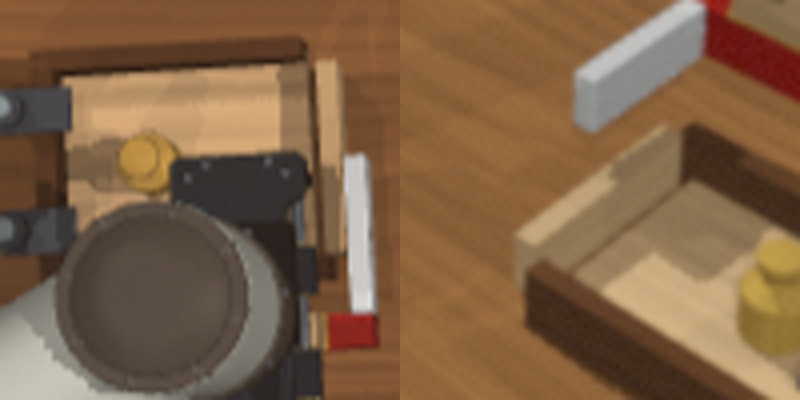

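In the top view the blade is clear outside the end side, with about 6 mm gap, and the stock is in front of the case. Lowering.

>>> arm_command(
  turn=[
    [0, -0.002, 0],
    [0, -0.002, 0],
    [0, -0.002, 0],
    [0, -0.002, 0],
    [0, -0.002, 0],
    [0, -0.002, 0],
    [0, -0.002, 0],
    [0, -0.002, 0],
    [0, -0.002, 0],
    [0, -0.002, 0],
  ],
  travel=[
    [-0.02, 0, 0.04],
    [-0.05, 0, 0.08],
    [-0.05, 0, 0.12],
    [-0.05, 0, 0.16],
    [-0.05, 0, 0.2],
    [-0.05, 0, 0.24],
    [-0.05, 0, 0.27],
    [-0.05, 0, 0.29],
    [-0.05, 0, 0.293],
    [-0.05, 0, 0.293],
  ],
  grip=[0, 0, 0, 0, 0, 0, 0, 0, 0, 0],
)

```text
clock: 10.5
tool_pos: [514.7, 128.1, 74.4]
eef_rot: [-0.023, 1.0, -0.001, 0.0]
wrist_force: [-1.2, 0.6, -3.3]
finger_gap: 21.8
```

```bash
python3 - <<'E'
from h import *
st(); go(531.9,128.5,73,2.65)
E
```

```text
t 10.5 p [514.7  128.12  74.42] yaw 2.67 tilt [ 0.06 -0.08] F [-1.22  0.6  -3.33] M [ 0.11 -0.03 -0.01] gap 21.79
travel [-0.086  -0.0021  0.0072] turn [-0.0005  0.0003  0.0001]
```

>>> arm_command(
  turn=[
    [0, 0, 0],
    [0, 0, 0],
    [0, 0, 0],
    [0, 0, 0],
    [0, 0, 0],
    [0, 0, 0],
    [0, 0, 0],
    [0, 0, 0],
    [0, 0, 0],
    [0, 0, 0],
  ],
  travel=[
    [-0.01, 0, 0.004],
    [-0.02, 0, 0.008],
    [-0.03, 0, 0.01],
    [-0.035, 0, 0.01],
    [-0.04, 0, 0.01],
    [-0.045, 0, 0.01],
    [-0.05, 0, 0.01],
    [-0.055, 0, 0.01],
    [-0.06, 0, 0.01],
    [-0.06, 0, 0.01],
  ],
  grip=[0, 0, 0, 0, 0, 0, 0, 0, 0, 0],
)

```text
clock: 11.5
tool_pos: [526.9, 128.7, 72.4]
eef_rot: [-0.023, 1.0, -0.001, 0.001]
wrist_force: [0.4, -0.5, -2.2]
finger_gap: 21.5
```

>>> arm_command(
  turn=[
    [0, 0, 0],
    [0, 0, 0],
    [0, 0, 0],
    [0, 0, 0],
    [0, 0, 0],
    [0, 0, 0],
    [0, 0, 0],
    [0, 0, 0],
    [0, 0, 0],
    [0, 0, 0],
  ],
  travel=[
    [-0.001, 0, 0],
    [-0.002, 0, 0],
    [-0.004, 0, 0],
    [-0.006, 0, 0],
    [-0.008, 0, 0],
    [-0.01, 0, 0],
    [-0.011, 0, 0],
    [-0.012, 0, 0],
    [-0.012, 0, 0],
    [-0.012, 0, 0],
  ],
  grip=[0, 0, 0, 0, 0, 0, 0, 0, 0, 0],
)

```text
clock: 12.5
tool_pos: [529.2, 128.8, 72.5]
eef_rot: [-0.023, 1.0, -0.001, 0.001]
wrist_force: [-0.9, 0.7, -2.5]
finger_gap: 21.3
```

```bash
python3 - <<'E'
from h import *
st()
E
```

```text
t 12.5 p [529.25 128.83  72.45] yaw 2.66 tilt [ 0.07 -0.08] F [-0.86  0.7  -2.47] M [0.12 0.01 0.  ] gap 21.31
```

>>> arm_command(
  turn=[
    [0, 0, 0],
    [0, 0, 0],
    [0, 0, 0],
    [0, 0, 0],
    [0, 0, 0],
    [0, 0, 0],
    [0, 0, 0],
    [0, 0, 0],
    [0, 0, 0],
    [0, 0, 0],
  ],
  travel=[
    [-0.001, 0, 0],
    [-0.002, 0, 0],
    [-0.003, 0, 0],
    [-0.004, 0, 0],
    [-0.005, 0, 0],
    [-0.006, 0, 0],
    [-0.007, 0, 0],
    [-0.0075, 0, 0],
    [-0.0075, 0, 0],
    [-0.0075, 0, 0],
  ],
  grip=[0, 0, 0, 0, 0, 0, 0, 0, 0, 0],
)

```text
clock: 13.5
tool_pos: [530.7, 128.9, 72.4]
eef_rot: [-0.023, 1.0, -0.001, 0.001]
wrist_force: [-0.6, -0.6, -2.9]
finger_gap: 21.7
```

>>> arm_command(
  turn=[
    [0, 0, 0],
    [0, 0, 0],
    [0, 0, 0],
    [0, 0, 0],
    [0, 0, 0],
    [0, 0, 0],
    [0, 0, 0],
    [0, 0, 0],
    [0, 0, 0],
    [0, 0, 0],
  ],
  travel=[
    [-0.001, 0, 0],
    [-0.002, 0, 0],
    [-0.003, 0, 0],
    [-0.004, 0, 0],
    [-0.005, 0, 0],
    [-0.006, 0, 0],
    [-0.006, 0, 0],
    [-0.006, 0, 0],
    [-0.006, 0, 0],
    [-0.006, 0, 0],
  ],
  grip=[0, 0, 0, 0, 0, 0, 0, 0, 0, 0],
)

```text
clock: 14.5
tool_pos: [531.9, 128.9, 72.4]
eef_rot: [-0.023, 1.0, -0.001, 0.001]
wrist_force: [-0.4, 0.2, -2.0]
finger_gap: 22.0
```

>>> arm_command(
  turn=[
    [0, 0, 0],
    [0, 0, 0],
    [0, 0, 0],
    [0, 0, 0],
    [0, 0, 0],
    [0, 0, 0],
    [0, 0, 0],
    [0, 0, 0],
    [0, 0, 0],
    [0, 0, 0],
  ],
  travel=[
    [-0.001, 0, 0],
    [-0.002, 0, 0],
    [-0.003, 0, 0],
    [-0.004, 0, 0],
    [-0.005, 0, 0],
    [-0.006, 0, 0],
    [-0.006, 0, 0],
    [-0.006, 0, 0],
    [-0.006, 0, 0],
    [-0.006, 0, 0],
  ],
  grip=[0, 0, 0, 0, 0, 0, 0, 0, 0, 0],
)

```text
clock: 15.5
tool_pos: [532.9, 128.9, 72.4]
eef_rot: [-0.023, 1.0, -0.001, 0.0]
wrist_force: [-0.6, -0.1, -1.5]
finger_gap: 21.6
```

>>> arm_command(
  turn=[
    [0, 0, 0],
    [0, 0, 0],
    [0, 0, 0],
    [0, 0, 0],
    [0, 0, 0],
    [0, 0, 0],
    [0, 0, 0],
    [0, 0, 0],
    [0, 0, 0],
    [0, 0, 0],
  ],
  travel=[
    [-0.001, 0, 0],
    [-0.002, 0, 0],
    [-0.003, 0, 0],
    [-0.004, 0, 0],
    [-0.005, 0, 0],
    [-0.005, 0, 0],
    [-0.005, 0, 0],
    [-0.005, 0, 0],
    [-0.005, 0, 0],
    [-0.005, 0, 0],
  ],
  grip=[0, 0, 0, 0, 0, 0, 0, 0, 0, 0],
)

```text
clock: 16.5
tool_pos: [533.4, 128.8, 72.2]
eef_rot: [-0.023, 1.0, -0.001, -0.0]
wrist_force: [-4.3, -0.0, -1.8]
finger_gap: 22.0
```

```bash
python3 - <<'E'
from h import *
st()
E
```

```text
t 16.5 p [533.44 128.76  72.18] yaw 2.66 tilt [-0.02 -0.12] F [-4.3  -0.03 -1.8 ] M [0.12 1.33 0.15] gap 22.01
```

Contact with the front at TCP x ≈ 533.3, and the arm gives about 8 N/mm. Now I'll slide along the front towards the end side, keeping a light press on the front.

>>> arm_command(
  turn=[
    [0, 0, 0],
    [0, 0, 0],
    [0, 0, 0],
    [0, 0, 0],
    [0, 0, 0],
    [0, 0, 0],
    [0, 0, 0],
    [0, 0, 0],
    [0, 0, 0],
    [0, 0, 0],
  ],
  travel=[
    [-0.003, 0.004, 0],
    [-0.003, 0.008, 0],
    [-0.003, 0.012, 0],
    [-0.003, 0.016, 0],
    [-0.003, 0.02, 0],
    [-0.003, 0.024, 0],
    [-0.003, 0.027, 0],
    [-0.003, 0.03, 0],
    [-0.003, 0.03, 0],
    [-0.003, 0.03, 0],
  ],
  grip=[0, 0, 0, 0, 0, 0, 0, 0, 0, 0],
)

```text
clock: 17.5
tool_pos: [533.2, 134.6, 71.9]
eef_rot: [-0.023, 1.0, -0.001, -0.001]
wrist_force: [-4.9, -2.2, -2.2]
finger_gap: 21.8
```

```bash
python3 - <<'E'
from h import *
st()
E
```

```text
t 17.5 p [533.22 134.61  71.94] yaw 2.65 tilt [-0.09 -0.14] F [-4.92 -2.24 -2.25] M [-0.54  1.67  0.14] gap 21.8
```

>>> arm_command(
  turn=[
    [0, 0, 0],
    [0, 0, 0],
    [0, 0, 0],
    [0, 0, 0],
    [0, 0, 0],
    [0, 0, 0],
    [0, 0, 0],
    [0, 0, 0],
    [0, 0, 0],
    [0, 0, 0],
  ],
  travel=[
    [-0.003, 0.004, -0.002],
    [-0.003, 0.008, -0.002],
    [-0.003, 0.011, -0.002],
    [-0.003, 0.014, -0.002],
    [-0.003, 0.017, -0.002],
    [-0.003, 0.02, -0.002],
    [-0.003, 0.022, -0.002],
    [-0.003, 0.025, -0.002],
    [-0.003, 0.025, -0.002],
    [-0.003, 0.025, -0.002],
  ],
  grip=[0, 0, 0, 0, 0, 0, 0, 0, 0, 0],
)

```text
clock: 18.5
tool_pos: [533.0, 138.0, 71.9]
eef_rot: [-0.023, 1.0, -0.003, -0.002]
wrist_force: [-3.0, -6.8, -3.5]
finger_gap: 21.5
```

```bash
python3 - <<'E'
from h import *
st()
E
```

```text
t 18.5 p [532.98 137.97  71.88] yaw 2.63 tilt [-0.22 -0.3 ] F [-3.02 -6.78 -3.51] M [-2.01  0.99  0.11] gap 21.47
```

>>> arm_command(
  turn=[
    [-0.0016, -0.0012, 0],
    [-0.0016, -0.0012, 0],
    [-0.0016, -0.0012, 0],
    [-0.0016, -0.0012, 0],
    [-0.0016, -0.0012, 0],
    [-0.0016, -0.0012, 0],
    [-0.0016, -0.0012, 0],
    [-0.0016, -0.0012, 0],
    [-0.0016, -0.0012, 0],
    [-0.0016, -0.0012, 0],
  ],
  travel=[
    [-0.004, 0.009, -0.002],
    [-0.004, 0.011, -0.002],
    [-0.004, 0.014, -0.002],
    [-0.004, 0.017, -0.002],
    [-0.004, 0.02, -0.002],
    [-0.004, 0.023, -0.002],
    [-0.004, 0.025, -0.002],
    [-0.004, 0.025, -0.002],
    [-0.004, 0.025, -0.002],
    [-0.004, 0.025, -0.002],
  ],
  grip=[0, 0, 0, 0, 0, 0, 0, 0, 0, 0],
)

```text
clock: 19.5
tool_pos: [532.8, 141.2, 71.8]
eef_rot: [-0.023, 1.0, -0.002, -0.001]
wrist_force: [-2.3, -6.9, -2.7]
finger_gap: 21.9
```

```bash
python3 - <<'E'
from h import *
st()
E
```

```text
t 19.5 p [532.8  141.23  71.85] yaw 2.61 tilt [-0.16 -0.18] F [-2.25 -6.93 -2.66] M [-2.18  1.12  0.13] gap 21.87
```

>>> arm_command(
  turn=[
    [-0.001, -0.0009, 0],
    [-0.001, -0.0009, 0],
    [-0.001, -0.0009, 0],
    [-0.001, -0.0009, 0],
    [-0.001, -0.0009, 0],
    [-0.001, -0.0009, 0],
    [-0.001, -0.0009, 0],
    [-0.001, -0.0009, 0],
    [-0.001, -0.0009, 0],
    [-0.001, -0.0009, 0],
  ],
  travel=[
    [-0.006, 0.009, -0.002],
    [-0.006, 0.011, -0.002],
    [-0.006, 0.014, -0.002],
    [-0.006, 0.016, -0.002],
    [-0.006, 0.018, -0.002],
    [-0.006, 0.02, -0.002],
    [-0.006, 0.02, -0.002],
    [-0.006, 0.02, -0.002],
    [-0.006, 0.02, -0.002],
    [-0.006, 0.02, -0.002],
  ],
  grip=[0, 0, 0, 0, 0, 0, 0, 0, 0, 0],
)

```text
clock: 20.5
tool_pos: [532.7, 143.3, 71.8]
eef_rot: [-0.023, 1.0, -0.002, -0.002]
wrist_force: [-3.9, -7.3, -2.5]
finger_gap: 21.9
```

```bash
python3 - <<'E'
from h import *
st()
E
```

```text
t 20.5 p [532.72 143.31  71.75] yaw 2.58 tilt [-0.19 -0.19] F [-3.93 -7.28 -2.46] M [-2.29  1.27  0.1 ] gap 21.92
```

>>> arm_command(
  turn=[
    [-0.001, -0.001, 0],
    [-0.001, -0.001, 0],
    [-0.001, -0.001, 0],
    [-0.001, -0.001, 0],
    [-0.001, -0.001, 0],
    [-0.001, -0.001, 0],
    [-0.001, -0.001, 0],
    [-0.001, -0.001, 0],
    [-0.001, -0.001, 0],
    [-0.001, -0.001, 0],
  ],
  travel=[
    [-0.008, 0.009, -0.002],
    [-0.008, 0.011, -0.002],
    [-0.008, 0.013, -0.002],
    [-0.008, 0.015, -0.002],
    [-0.008, 0.016, -0.002],
    [-0.008, 0.016, -0.002],
    [-0.008, 0.016, -0.002],
    [-0.008, 0.016, -0.002],
    [-0.008, 0.016, -0.002],
    [-0.008, 0.016, -0.002],
  ],
  grip=[0, 0, 0, 0, 0, 0, 0, 0, 0, 0],
)

```text
clock: 21.5
tool_pos: [532.8, 144.4, 71.6]
eef_rot: [-0.022, 1.0, -0.002, -0.002]
wrist_force: [-3.7, -7.6, -1.4]
finger_gap: 21.7
```

```bash
python3 - <<'E'
from h import *
st()
E
```

```text
t 21.5 p [532.75 144.42  71.62] yaw 2.55 tilt [-0.25 -0.22] F [-3.69 -7.65 -1.39] M [-2.33  1.4   0.12] gap 21.69
```

>>> arm_command(
  turn=[
    [-0.001, -0.001, -0.0006],
    [-0.001, -0.001, -0.0006],
    [-0.001, -0.001, -0.0006],
    [-0.001, -0.001, -0.0006],
    [-0.001, -0.001, -0.0006],
    [-0.001, -0.001, -0.0006],
    [-0.001, -0.001, -0.0006],
    [-0.001, -0.001, -0.0006],
    [-0.001, -0.001, -0.0006],
    [-0.001, -0.001, -0.0006],
  ],
  travel=[
    [-0.01, 0.011, -0.005],
    [-0.01, 0.012, -0.005],
    [-0.01, 0.013, -0.005],
    [-0.01, 0.014, -0.005],
    [-0.01, 0.015, -0.005],
    [-0.01, 0.016, -0.005],
    [-0.01, 0.016, -0.005],
    [-0.01, 0.016, -0.005],
    [-0.01, 0.016, -0.005],
    [-0.01, 0.016, -0.005],
  ],
  grip=[0, 0, 0, 0, 0, 0, 0, 0, 0, 0],
)

```text
clock: 22.5
tool_pos: [532.8, 145.4, 71.7]
eef_rot: [-0.023, 1.0, -0.002, -0.003]
wrist_force: [-3.4, -7.3, -2.8]
finger_gap: 21.2
```

```bash
python3 - <<'E'
from h import *
st()
c=env.capture("top");a=c["color"][:,:,::-1];d=env.capture("scene");b=d["color"][:,:,::-1]
cv2.imwrite("pics/z5.png",np.hstack([cv2.resize(a[130:230,140:240],None,fx=4,fy=4,interpolation=cv2.INTER_CUBIC),cv2.resize(b[230:330,270:370],None,fx=4,fy=4,interpolation=cv2.INTER_CUBIC)]))
E
```

```text
t 22.5 p [532.79 145.37  71.74] yaw 2.61 tilt [-0.36 -0.27] F [-3.36 -7.25 -2.84] M [-2.29  1.52  0.06] gap 21.25
```

View pics/z5.png

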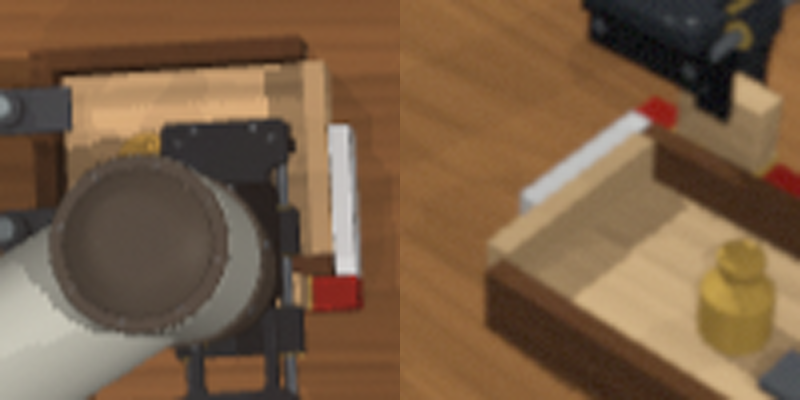

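>>> arm_command(
  turn=[
    [-0.002, -0.003, -0.0003],
    [-0.003, -0.004, -0.0003],
    [-0.003, -0.004, -0.0003],
    [-0.003, -0.004, -0.0003],
    [-0.003, -0.004, -0.0003],
    [-0.003, -0.004, -0.0003],
    [-0.003, -0.004, -0.0003],
    [-0.003, -0.004, -0.0003],
    [-0.003, -0.004, -0.0003],
    [-0.003, -0.004, -0.0003],
  ],
  travel=[
    [-0.01, 0.011, -0.004],
    [-0.011, 0.012, -0.004],
    [-0.012, 0.013, -0.004],
    [-0.013, 0.014, -0.004],
    [-0.014, 0.014, -0.004],
    [-0.014, 0.014, -0.004],
    [-0.014, 0.014, -0.004],
    [-0.014, 0.014, -0.004],
    [-0.014, 0.014, -0.004],
    [-0.014, 0.014, -0.004],
  ],
  grip=[0, 0, 0, 0, 0, 0, 0, 0, 0, 0],
)

```text
clock: 23.6
tool_pos: [532.7, 145.6, 71.6]
eef_rot: [-0.023, 1.0, 0.0, -0.001]
wrist_force: [-6.7, -7.7, -0.9]
finger_gap: 22.1
```

```bash
python3 - <<'E'
from h import *
st()
E
```

```text
t 23.6 p [532.72 145.59  71.65] yaw 2.59 tilt [-0.07  0.02] F [-6.7  -7.71 -0.89] M [-2.37  2.19  0.05] gap 22.06
```

>>> arm_command(
  turn=[
    [-0.002, -0.002, -0.0003],
    [-0.002, -0.002, -0.0003],
    [-0.002, -0.002, -0.0003],
    [-0.002, -0.002, -0.0003],
    [-0.002, -0.002, -0.0003],
    [-0.002, -0.002, -0.0003],
    [-0.002, -0.002, -0.0003],
    [-0.002, -0.002, -0.0003],
    [-0.002, -0.002, -0.0003],
    [-0.002, -0.002, -0.0003],
  ],
  travel=[
    [-0.014, 0.014, -0.004],
    [-0.015, 0.015, -0.004],
    [-0.015, 0.016, -0.004],
    [-0.015, 0.017, -0.004],
    [-0.015, 0.018, -0.004],
    [-0.015, 0.018, -0.004],
    [-0.015, 0.018, -0.004],
    [-0.015, 0.018, -0.004],
    [-0.015, 0.018, -0.004],
    [-0.015, 0.018, -0.004],
  ],
  grip=[0, 0, 0, 0, 0, 0, 0, 0, 0, 0],
)

```text
clock: 24.6
tool_pos: [532.8, 145.8, 71.6]
eef_rot: [-0.022, 1.0, 0.0, -0.001]
wrist_force: [-5.5, -10.3, -0.8]
finger_gap: 21.6
```

```bash
python3 - <<'E'
from h import *
st()
E
```

```text
t 24.6 p [532.76 145.76  71.65] yaw 2.57 tilt [-0.15  0.04] F [ -5.53 -10.3   -0.79] M [-3.16  1.91  0.04] gap 21.57
```

>>> arm_command(
  turn=[
    [-0.001, -0.004, 0],
    [-0.001, -0.004, 0],
    [-0.001, -0.004, 0],
    [-0.001, -0.004, 0],
    [-0.001, -0.004, 0],
    [-0.001, -0.004, 0],
    [-0.001, -0.004, 0],
    [-0.001, -0.004, 0],
    [-0.001, -0.004, 0],
    [-0.001, -0.004, 0],
  ],
  travel=[
    [-0.016, 0.016, -0.003],
    [-0.017, 0.015, -0.003],
    [-0.018, 0.015, -0.003],
    [-0.018, 0.015, -0.003],
    [-0.018, 0.015, -0.003],
    [-0.018, 0.015, -0.003],
    [-0.018, 0.015, -0.003],
    [-0.018, 0.015, -0.003],
    [-0.018, 0.015, -0.003],
    [-0.018, 0.015, -0.003],
  ],
  grip=[0, 0, 0, 0, 0, 0, 0, 0, 0, 0],
)

```text
clock: 25.6
tool_pos: [532.8, 145.7, 71.5]
eef_rot: [-0.022, 1.0, -0.001, 0.001]
wrist_force: [-8.6, -7.7, 2.2]
finger_gap: 21.7
```

```bash
python3 - <<'E'
from h import *
st()
c=env.capture("top");g=c["color"].astype(np.float32).mean(2)
a=c["color"][:,:,::-1]
d=env.capture("scene");b=d["color"][:,:,::-1]
cv2.imwrite("pics/z6.png",np.hstack([cv2.resize(a[150:210,200:240],None,fx=8,fy=8,interpolation=cv2.INTER_CUBIC),cv2.resize(b[240:300,285:325],None,fx=8,fy=8,interpolation=cv2.INTER_CUBIC)]))
def L(name,p0,p1,n,sgn,z):
    W=np.array([ray(c,*p,z)[:2] for p in edge(g,p0,p1,n,2,sgn)]); x,dd,r=line(W); print(name,x.round(1),np.degrees(np.arctan2(dd[1],dd[0])).round(2),r.round(2))
L("blade out",(229,166),(230,196),(1,0),-1,37)
L("end inner",(215.5,152),(216.5,175),(1,0),1,40)
E
```

```text
t 25.6 p [532.75 145.73  71.52] yaw 2.51 tilt [ 0.07 -0.09] F [-8.57 -7.67  2.21] M [-2.54  2.75  0.12] gap 21.68
blade out [592.8  85.8] 2.22 0.55
end inner [636.5 119.2] 3.23 0.32
```

View pics/z6.png

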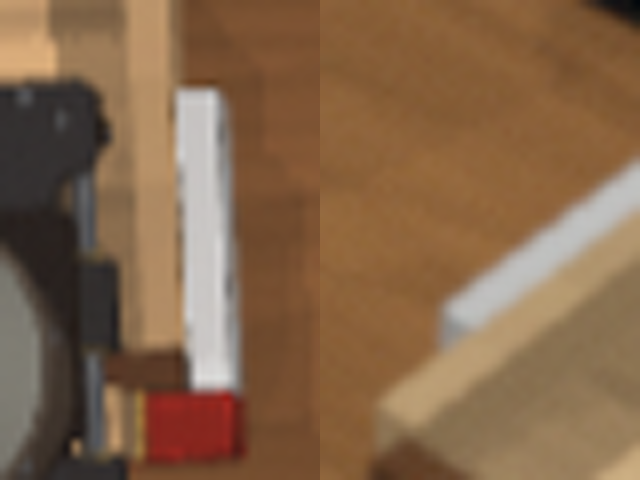

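Pressed in both directions at 8.6 and 7.7 N, and at pixel level it looks flush. But the wrist moment puts the contacts at the stock tip and the blade heel, so the yaw is slightly short. I'll trim it counter-clockwise and hold.

>>> arm_command(
  turn=[
    [-0.002, -0.002, -0.001],
    [-0.002, -0.002, -0.002],
    [-0.002, -0.002, -0.003],
    [-0.002, -0.002, -0.003],
    [-0.002, -0.002, -0.003],
    [-0.002, -0.002, -0.003],
    [-0.002, -0.002, -0.003],
    [-0.002, -0.002, -0.003],
    [-0.002, -0.002, -0.003],
    [-0.002, -0.002, -0.003],
  ],
  travel=[
    [-0.018, 0.015, -0.004],
    [-0.018, 0.015, -0.005],
    [-0.018, 0.015, -0.005],
    [-0.018, 0.015, -0.005],
    [-0.018, 0.015, -0.005],
    [-0.018, 0.015, -0.005],
    [-0.018, 0.015, -0.005],
    [-0.018, 0.015, -0.005],
    [-0.018, 0.015, -0.005],
    [-0.018, 0.015, -0.005],
  ],
  grip=[0, 0, 0, 0, 0, 0, 0, 0, 0, 0],
)

```text
clock: 26.7
tool_pos: [532.8, 145.7, 71.6]
eef_rot: [-0.025, 1.0, -0.0, -0.001]
wrist_force: [-8.8, -7.1, 0.3]
finger_gap: 21.5
```

```bash
python3 - <<'E'
from h import *
st()
E
```

```text
t 26.7 p [532.82 145.75  71.57] yaw 2.91 tilt [-0.07 -0.03] F [-8.81 -7.11  0.34] M [-2.53  2.54 -0.19] gap 21.49
```

>>> arm_command(
  turn=[
    [-0.001, -0.003, -0.001],
    [-0.001, -0.003, -0.001],
    [-0.001, -0.003, -0.001],
    [-0.001, -0.003, -0.001],
    [-0.001, -0.003, -0.001],
    [-0.001, -0.003, -0.001],
    [-0.001, -0.003, -0.001],
    [-0.001, -0.003, -0.001],
    [-0.001, -0.003, -0.001],
    [-0.001, -0.003, -0.001],
  ],
  travel=[
    [-0.016, 0.016, -0.004],
    [-0.016, 0.016, -0.004],
    [-0.016, 0.016, -0.004],
    [-0.016, 0.016, -0.004],
    [-0.016, 0.016, -0.004],
    [-0.016, 0.016, -0.004],
    [-0.016, 0.016, -0.004],
    [-0.016, 0.016, -0.004],
    [-0.016, 0.016, -0.004],
    [-0.016, 0.016, -0.004],
  ],
  grip=[0, 0, 0, 0, 0, 0, 0, 0, 0, 0],
)

```text
clock: 27.7
tool_pos: [532.8, 145.8, 71.5]
eef_rot: [-0.026, 1.0, -0.001, 0.0]
wrist_force: [-6.4, -9.2, 0.7]
finger_gap: 21.9
```

```bash
python3 - <<'E'
from h import *
st()
E
```

```text
t 27.7 p [532.79 145.76  71.54] yaw 2.95 tilt [ 0.01 -0.15] F [-6.37 -9.2   0.65] M [-2.82  2.25 -0.13] gap 21.9
```

>>> arm_command(
  turn=[
    [-0.001, -0.003, -0.002],
    [-0.001, -0.003, -0.002],
    [-0.001, -0.003, -0.002],
    [-0.001, -0.003, -0.002],
    [-0.001, -0.003, -0.002],
    [-0.001, -0.003, -0.002],
    [-0.001, -0.003, -0.002],
    [-0.001, -0.003, -0.002],
    [-0.001, -0.003, -0.002],
    [-0.001, -0.003, -0.002],
  ],
  travel=[
    [-0.017, 0.015, -0.004],
    [-0.017, 0.015, -0.004],
    [-0.017, 0.015, -0.004],
    [-0.017, 0.015, -0.004],
    [-0.017, 0.015, -0.004],
    [-0.017, 0.015, -0.004],
    [-0.017, 0.015, -0.004],
    [-0.017, 0.015, -0.004],
    [-0.017, 0.015, -0.004],
    [-0.017, 0.015, -0.004],
  ],
  grip=[0, 0, 0, 0, 0, 0, 0, 0, 0, 0],
)

```text
clock: 28.7
tool_pos: [532.8, 145.7, 71.5]
eef_rot: [-0.027, 1.0, -0.002, 0.001]
wrist_force: [-7.6, -8.5, 0.7]
finger_gap: 21.6
```

```bash
python3 - <<'E'
from h import *
st()
c=env.capture("top");a=c["color"][:,:,::-1]
d=env.capture("scene");b=d["color"][:,:,::-1]
cv2.imwrite("pics/z7.png",np.hstack([cv2.resize(a[150:210,200:240],None,fx=8,fy=8,interpolation=cv2.INTER_NEAREST),cv2.resize(b[240:300,290:330],None,fx=8,fy=8,interpolation=cv2.INTER_NEAREST)]))
E
```

```text
t 28.7 p [532.79 145.71  71.5 ] yaw 3.14 tilt [ 0.07 -0.26] F [-7.62 -8.46  0.68] M [-2.61  2.46 -0.28] gap 21.65
```

View pics/z7.png

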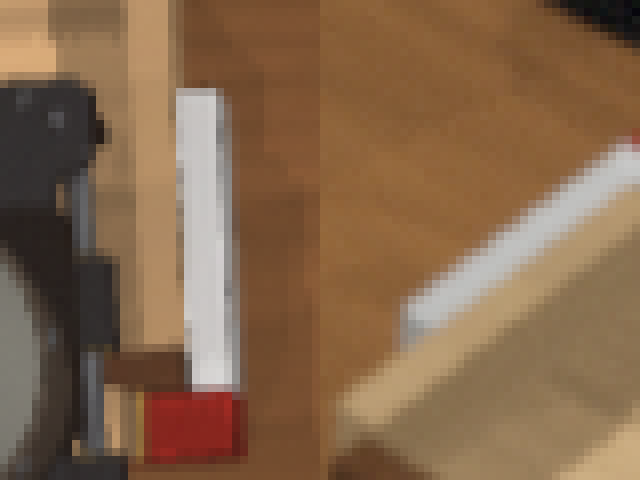

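The blade pixels are unchanged while the tool yaw moved 0.6°, so the square is seated on both faces. One more second of hold.

>>> arm_command(
  turn=[
    [-0.0015, -0.0025, -0.001],
    [-0.0015, -0.0025, -0.001],
    [-0.0015, -0.0025, -0.001],
    [-0.0015, -0.0025, -0.001],
    [-0.0015, -0.0025, -0.001],
    [-0.0015, -0.0025, -0.001],
    [-0.0015, -0.0025, -0.001],
    [-0.0015, -0.0025, -0.001],
    [-0.0015, -0.0025, -0.001],
    [-0.0015, -0.0025, -0.001],
  ],
  travel=[
    [-0.017, 0.015, -0.003],
    [-0.017, 0.015, -0.003],
    [-0.017, 0.015, -0.003],
    [-0.017, 0.015, -0.003],
    [-0.017, 0.015, -0.003],
    [-0.017, 0.015, -0.003],
    [-0.017, 0.015, -0.003],
    [-0.017, 0.015, -0.003],
    [-0.017, 0.015, -0.003],
    [-0.017, 0.015, -0.003],
  ],
  grip=[0, 0, 0, 0, 0, 0, 0, 0, 0, 0],
)

```text
clock: 29.8
tool_pos: [532.8, 145.7, 71.5]
eef_rot: [-0.027, 1.0, -0.002, 0.0]
wrist_force: [-6.7, -7.9, 1.7]
finger_gap: 22.1
```

```bash
python3 - <<'E'
from h import *
st()
E
```

```text
t 29.8 p [532.78 145.67  71.49] yaw 3.15 tilt [ 0.05 -0.27] F [-6.66 -7.91  1.66] M [-2.54  2.65 -0.39] gap 22.14
```

>>> arm_command(
  turn=[
    [0, 0, 0],
    [0, 0, 0],
    [0, 0, 0],
    [0, 0, 0],
    [0, 0, 0],
    [0, 0, 0],
    [0, 0, 0],
    [0, 0, 0],
    [0, 0, 0],
    [0, 0, 0],
  ],
  travel=[
    [0.005, -0.005, -0.002],
    [0.015, -0.015, -0.004],
    [0.03, -0.03, -0.006],
    [0.05, -0.05, -0.008],
    [0.07, -0.07, -0.01],
    [0.09, -0.09, -0.03],
    [0.1, -0.1, -0.08],
    [0.1, -0.1, -0.14],
    [0.1, -0.1, -0.2],
    [0.1, -0.1, -0.26],
  ],
  grip=[0, 0, 0, 0, 0, 0, 0, 0, 0, 0],
)

```text
clock: 30.8
tool_pos: [514.4, 125.2, 125.3]
eef_rot: [-0.028, 1.0, -0.002, 0.001]
wrist_force: [-0.4, 0.4, -2.4]
finger_gap: 21.6
```

```bash
python3 - <<'E'
from h import *
st(); go(487,-60,135,0.6)
E
```

```text
t 30.8 p [514.4  125.17 125.25] yaw 3.16 tilt [ 0.14 -0.23] F [-0.35  0.41 -2.4 ] M [ 0.11 -0.05 -0.03] gap 21.57
travel [ 0.1877 -0.9171 -0.0453] turn [-0.0013  0.0007  0.0142]
```

>>> arm_command(
  turn=[
    [0, 0, 0.001],
    [0, 0, 0.003],
    [-0.001, 0, 0.005],
    [-0.001, 0, 0.008],
    [-0.001, 0.0007, 0.011],
    [-0.001, 0.0007, 0.014],
    [-0.001, 0.0007, 0.014],
    [-0.001, 0.0007, 0.014],
    [-0.001, 0.0007, 0.014],
    [-0.001, 0.0007, 0.014],
  ],
  travel=[
    [0.01, -0.08, -0.02],
    [0.03, -0.18, -0.045],
    [0.06, -0.3, -0.045],
    [0.09, -0.42, -0.045],
    [0.12, -0.54, -0.045],
    [0.15, -0.66, -0.045],
    [0.17, -0.78, -0.045],
    [0.19, -0.88, -0.045],
    [0.19, -0.92, -0.045],
    [0.19, -0.92, -0.045],
  ],
  grip=[0, 0, 0, 0, 0, 0, 0, 0, 0, 0],
)

```text
clock: 31.8
tool_pos: [486.5, -61.6, 135.2]
eef_rot: [-0.005, 1.0, -0.0, 0.0]
wrist_force: [-1.0, 0.3, -2.1]
finger_gap: 21.7
```

```bash
python3 - <<'E'
from h import *
st(); go(464,-226,130,0.6)
E
```

```text
t 31.8 p [486.51 -61.65 135.22] yaw 0.52 tilt [ 0.03 -0.05] F [-1.01  0.3  -2.15] M [ 0.24 -0.04  0.03] gap 21.75
travel [ 0.1201 -0.8207  0.0268] turn [-0.0003  0.0002 -0.0004]
```

>>> arm_command(
  turn=[
    [0, 0, 0],
    [0, 0, 0],
    [0, 0, 0],
    [0, 0, 0],
    [0, 0, 0],
    [0, 0, 0],
    [0, 0, 0],
    [0, 0, 0],
    [0, 0, 0],
    [0, 0, 0],
  ],
  travel=[
    [0.01, -0.08, 0],
    [0.03, -0.18, 0],
    [0.05, -0.3, 0],
    [0.07, -0.42, 0],
    [0.09, -0.54, 0],
    [0.11, -0.66, 0],
    [0.12, -0.76, 0],
    [0.12, -0.82, 0],
    [0.12, -0.82, 0],
    [0.12, -0.82, 0],
  ],
  grip=[0, 0, 0, 0, 0, 0, 0, 0, 0, 0],
)

```text
clock: 32.8
tool_pos: [464.2, -225.4, 135.3]
eef_rot: [-0.005, 1.0, -0.0, 0.0]
wrist_force: [-0.2, 0.1, -2.2]
finger_gap: 21.5
```

```bash
python3 - <<'E'
from h import *
st(); go(464,-225.5,80,0.6)
E
```

```text
t 32.8 p [ 464.19 -225.41  135.25] yaw 0.52 tilt [ 0.02 -0.03] F [-0.21  0.11 -2.18] M [ 0.15 -0.01  0.  ] gap 21.48
travel [ 0.0011 -0.0003  0.2763] turn [-0.0002  0.0001 -0.0004]
```

>>> arm_command(
  turn=[
    [0, 0, 0],
    [0, 0, 0],
    [0, 0, 0],
    [0, 0, 0],
    [0, 0, 0],
    [0, 0, 0],
    [0, 0, 0],
    [0, 0, 0],
    [0, 0, 0],
    [0, 0, 0],
  ],
  travel=[
    [0, 0, 0.03],
    [0, 0, 0.07],
    [0, 0, 0.12],
    [0, 0, 0.17],
    [0, 0, 0.21],
    [0, 0, 0.24],
    [0, 0, 0.26],
    [0, 0, 0.27],
    [0, 0, 0.28],
    [0, 0, 0.285],
  ],
  grip=[0, 0, 0, 0, 0, 0, 0, 0, 0, 0],
)

```text
clock: 33.8
tool_pos: [464.4, -225.5, 78.3]
eef_rot: [-0.005, 1.0, -0.0, 0.0]
wrist_force: [0.5, -0.2, -1.5]
finger_gap: 21.7
```

>>> arm_command(
  turn=[
    [0, 0, 0],
    [0, 0, 0],
    [0, 0, 0],
    [0, 0, 0],
    [0, 0, 0],
    [0, 0, 0],
    [0, 0, 0],
    [0, 0, 0],
    [0, 0, 0],
    [0, 0, 0],
  ],
  travel=[
    [0, 0, 0.001],
    [0, 0, 0.002],
    [0, 0, 0.004],
    [0, 0, 0.006],
    [0, 0, 0.008],
    [0, 0, 0.009],
    [0, 0, 0.01],
    [0, 0, 0.01],
    [0, 0, 0.01],
    [0, 0, 0.01],
  ],
  grip=[0, 0, 0, 0, 0, 0, 0, 0, 0, 0],
)

```text
clock: 34.8
tool_pos: [464.4, -225.5, 76.4]
eef_rot: [-0.005, 1.0, -0.0, 0.0]
wrist_force: [-0.3, -0.2, -2.0]
finger_gap: 21.5
```

>>> arm_command(
  turn=[
    [0, 0, 0],
    [0, 0, 0],
    [0, 0, 0],
    [0, 0, 0],
    [0, 0, 0],
    [0, 0, 0],
    [0, 0, 0],
    [0, 0, 0],
    [0, 0, 0],
    [0, 0, 0],
  ],
  travel=[
    [0, 0, 0.001],
    [0, 0, 0.002],
    [0, 0, 0.003],
    [0, 0, 0.004],
    [0, 0, 0.005],
    [0, 0, 0.006],
    [0, 0, 0.007],
    [0, 0, 0.007],
    [0, 0, 0.007],
    [0, 0, 0.007],
  ],
  grip=[0, 0, 0, 0, 0, 0, 0, 0, 0, 0],
)

```text
clock: 35.8
tool_pos: [464.4, -225.5, 75.0]
eef_rot: [-0.005, 1.0, -0.0, 0.0]
wrist_force: [0.0, -0.6, -2.6]
finger_gap: 21.7
```

>>> arm_command(
  turn=[
    [0, 0, 0],
    [0, 0, 0],
    [0, 0, 0],
    [0, 0, 0],
    [0, 0, 0],
    [0, 0, 0],
    [0, 0, 0],
    [0, 0, 0],
    [0, 0, 0],
    [0, 0, 0],
  ],
  travel=[
    [0, 0, 0.001],
    [0, 0, 0.002],
    [0, 0, 0.003],
    [0, 0, 0.004],
    [0, 0, 0.005],
    [0, 0, 0.006],
    [0, 0, 0.007],
    [0, 0, 0.007],
    [0, 0, 0.007],
    [0, 0, 0.007],
  ],
  grip=[0, 0, 0, 0, 0, 0, 0, 0, 0, 0],
)

```text
clock: 36.8
tool_pos: [464.7, -225.8, 74.4]
eef_rot: [-0.005, 1.0, -0.001, 0.001]
wrist_force: [-1.3, -0.5, 5.3]
finger_gap: 21.7
```

It is down on the mat, with Fz up to +5 N. Releasing.

>>> arm_command(
  turn=[
    [0, 0, 0],
    [0, 0, 0],
    [0, 0, 0],
    [0, 0, 0],
    [0, 0, 0],
    [0, 0, 0],
    [0, 0, 0],
    [0, 0, 0],
    [0, 0, 0],
    [0, 0, 0],
  ],
  travel=[
    [0, 0, 0],
    [0, 0, 0],
    [0, 0, 0],
    [0, 0, 0],
    [0, 0, 0],
    [0, 0, 0],
    [0, 0, 0],
    [0, 0, 0],
    [0, 0, 0],
    [0, 0, 0],
  ],
  grip=[0, 0, 1, 1, 1, 1, 1, 1, 1, 1],
)

```text
clock: 37.8
tool_pos: [464.7, -225.8, 74.4]
eef_rot: [-0.005, 1.0, -0.001, 0.001]
wrist_force: [-0.0, 0.0, 0.1]
finger_gap: 77.6
```

>>> arm_command(
  turn=[
    [0, 0, 0],
    [0, 0, 0],
    [0, 0, 0],
    [0, 0, 0],
    [0, 0, 0],
    [0, 0, 0],
    [0, 0, 0],
    [0, 0, 0],
    [0, 0, 0],
    [0, 0, 0],
  ],
  travel=[
    [0, 0, -0.03],
    [0, 0, -0.08],
    [0, 0, -0.16],
    [0, 0, -0.26],
    [0, 0, -0.36],
    [0, 0, -0.46],
    [0, 0, -0.56],
    [0, 0, -0.64, 0],
    [0, 0, -0.68],
    [0, 0, -0.7],
  ],
  grip=[1, 1, 1, 1, 1, 1, 1, 1, 1, 1],
)

```text
schema error: expected 3 numbers
```

Raising, then moving off to the robot's right, clear of both views.

>>> arm_command(
  turn=[
    [0, 0, 0],
    [0, 0, 0],
    [0, 0, 0],
    [0, 0, 0],
    [0, 0, 0],
    [0, 0, 0],
    [0, 0, 0],
    [0, 0, 0],
    [0, 0, 0],
    [0, 0, 0],
  ],
  travel=[
    [0, 0, 0],
    [0, 0, -0.04],
    [0, 0, -0.1],
    [0, 0, -0.2],
    [0, 0, -0.3],
    [0, 0, -0.4],
    [0, 0, -0.5],
    [0, 0, -0.58],
    [0, 0, -0.64],
    [0, 0, -0.65],
  ],
  grip=[1, 1, 1, 1, 1, 1, 1, 1, 1, 1],
)

```text
clock: 38.8
tool_pos: [465.4, -225.9, 206.7]
eef_rot: [-0.005, 1.0, -0.001, 0.003]
wrist_force: [-0.5, 0.2, 0.3]
finger_gap: 87.1
```

>>> arm_command(
  turn=[
    [0, 0, 0],
    [0, 0, 0],
    [0, 0, 0],
    [0, 0, 0],
    [0, 0, 0],
    [0, 0, 0],
    [0, 0, 0],
    [0, 0, 0],
    [0, 0, 0],
    [0, 0, 0],
  ],
  travel=[
    [0.02, -0.05, 0],
    [0.06, -0.12, 0],
    [0.12, -0.22, 0],
    [0.2, -0.34, 0],
    [0.28, -0.46, 0],
    [0.36, -0.58, 0],
    [0.4, -0.7, 0],
    [0.4, -0.75, 0],
    [0.4, -0.75, 0],
    [0.4, -0.75, 0],
  ],
  grip=[1, 1, 1, 1, 1, 1, 1, 1, 1, 1],
)

```text
clock: 39.8
tool_pos: [386.7, -376.3, 205.9]
eef_rot: [-0.005, 1.0, -0.001, 0.002]
wrist_force: [-0.8, 0.5, -0.0]
finger_gap: 86.7
```

```bash
python3 - <<'E'
from h import *
st()
c=env.capture("top");a=c["color"][:,:,::-1];d=env.capture("scene");b=d["color"][:,:,::-1]
cr=lambda i,x,y: cv2.resize(i[y:y+75,x:x+100],None,fx=4,fy=4,interpolation=cv2.INTER_CUBIC)
cv2.imwrite("pics/z8.png",np.vstack([np.hstack([cr(a,140,138),cr(a,305,176)]),np.hstack([cr(b,280,262),cr(b,205,168)])]))
g=c["color"].astype(np.float32).mean(2)
for v in(170,185,192,196): print(v,g[v,212:232].astype(int))
E
```

```text
t 39.8 p [ 386.72 -376.32  205.93] yaw 0.55 tilt [ 0.27 -0.08] F [-0.8   0.54 -0.02] M [ 0.13 -0.06  0.  ] gap 86.73
170 [118 119 118 118 126 149 152 152 152 151 111  96  83  82  82  82  82  82
  83  86]
185 [106 107 106 106 107 124 145 146 146 147 137 110  80  80  80  81  80  81
  84  86]
192 [108 108 108 110 109 118 145 148 147 139 137 110  96  77  75  77  80  80
  80  80]
196 [64 64 63 63 63 63 64 64 64 65 56 47 63 76 81 83 82 82 83 82]
```

View pics/z8.png

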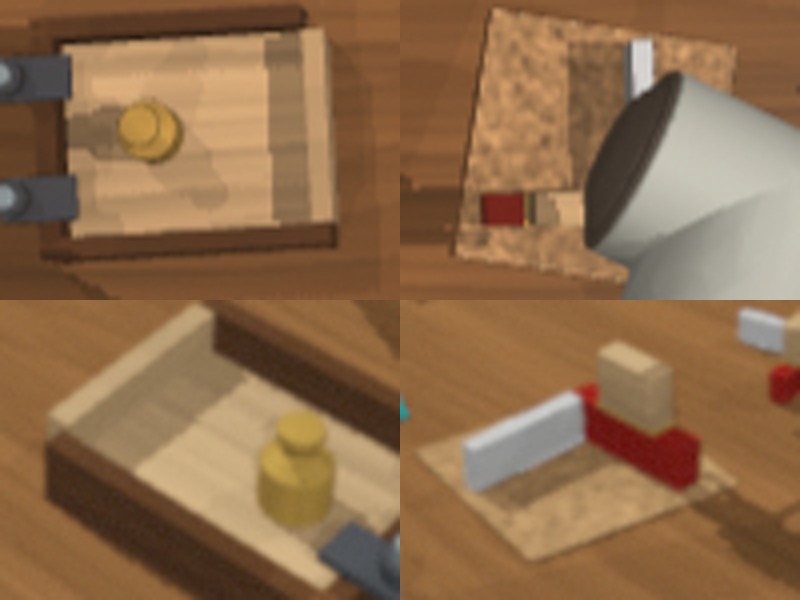

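The end side moved in by about 8.7 mm. Its outer face now stands about 2 mm past the dark front's end, which is the fully home position. The square stands upright on the cork mat and nothing else has moved.

```bash
python3 -c "
from cell import env; print(env.hand_in())"
```

```text
the job is handed in; nothing more can be done
None
```

The end side is fully home, and the square is standing upright on the cork mat, released. I handed the job in at about 40 s of the 64 s allowed.

- **Pressing:** I brought the square round the near right corner, touched the front first, then slid it along until the end side stopped. Over the last four seconds or so I held about 6–9 N on each face. The highest wrist reading on either face was 10.3 N, for one reading as the end side reached its stop.
- **End side:** before-and-after top views show it moved in about 8.7 mm. Its outer face now stands about 2 mm past the dark side's end, as it should when home.
- **Flushness:** at first the moment readings suggested the square was bearing only at its tip and heel, so I trimmed the yaw. After that the contact worked out well inside both faces, and the blade's pixels no longer moved when the tool turned. I judged this from forces and from images of about 2.7 mm per pixel, so it is not a sub-millimetre measurement.
- **Final checks:** in the last crops the square stands upright on the mat and the brass weight has not moved. I did not look again at the mug or the glue bottle, but the carried square's path kept clear of both. The gripper is open, clear of everything and reading near-zero force.

One move call was refused for a typing slip; it moved nothing, and I reissued it correctly.

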